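# Load the dispenser tray and fit the start knob, holding it pressed

## Robot

A 6-joint arm with a two-finger parallel gripper is mounted at the origin on the work surface. World frame = base frame: x ahead of the robot, y to its left, z up, the work surface at z = 0. Lengths are in mm, angles in rad, forces in N, time in s.
With the tool pointing down it reaches from about 300 to 775 mm from the base axis. Payload 14.6 kg.
Tool frame: the origin (TCP) lies on the mounting face of the last link; the fingertips stand 199 mm ahead of it and the grasp point (between the pads) lies 180 mm ahead of it; z points along the fingers, y is the line along which they close (so a half turn about z gives the same grasp; the last joint's range is limited). The gripper opens to 94 mm and grips with 3 to 60 N. Pads are 16 mm wide; open, the fingers measure 119 mm over their backs; the gripper's body (75 mm by 177 mm) begins 78 mm behind the grasp point.
Start: joints at [-1.24, 0.3, 1.521, -0, 1.321, -0.067], TCP at [213.058, -507.048, 404.646] pointing down, gripper open.
Joint ranges: [-3.03, 3.03], [-0.79, 2.21], [0.23, 2.52], [-1.04, 4.18], [0, 3.07], [-2.55, 2.55]. Speed limits (rad/s): [2.22, 2.22, 2.57, 3.14, 3.14, 3.14].

## Interface

Orientations are given as [roll, pitch, yaw] about the fixed x, y, z axes, in that order (R = Rz(yaw) Ry(pitch) Rx(roll)).
In Python, from cell import manip gives the robot as it stands. The module is installed in compiled form; this text tells all that it offers.
- The arm moves only by the shell command python3 -m creep 'ROWS' [FORCE]. ROWS is a JSON object of lists of equal length, an entry for each row: "slide": the shift along the world's x, y, z in cm, a list of three; "turn": the turn about the world's z in rad; "claw": the opening, from 0 (shut) to 1 (fully open). A call has 1 to 8 rows; each row shifts and turns the commanded pose from where the row before left it; what a row does not reach is not made up. A row lasts 1/8 s, in which the tool goes at most 62.5 mm and 10.7 degrees, less where a joint would pass 70% of its speed; a pose out of reach is approached as far as the arm can. A call with a gripper value outside its range is refused whole. The fingers move at their own pace and stop on an object; FORCE is the grip in N (left out, the last holds). Time passes only in rows, so rows that do not move let the fingers close. It gives the time, the measured TCP pose, the force, the opening and the grip force at its end, in the units of the state.
- manip.read_state(): the state, without advancing time (a new reading comes with each control period).
- manip.camera(name): name is "scene" or "top" or "wrist"; returns (picture, depth): 384x512x3 uint8, red, green, blue; 384x512 float32, mm along the optical axis (not along the pixel's ray), 0 where there is no reading.
- manip.calibration(name): a dict with "intrinsics" (3x3 intrinsics, pixels), "pose" (4x4, takes a point from camera to world coordinates). Camera axes: x right, y up, looking along -z (the intrinsics and any distortion apply to the point x, -y, -z); pixel columns grow to the right and rows downward; lengths in mm; the calibration is good to about 2 mm. A picture is of the moment at which its call begins: read the wrist's pose just before it. calibration takes no time and is no camera call; for the wrist camera it gives the pose at the moment of the call.
- manip.sign_off(): hands the job in; it is judged then, once.
Trained networks look in the newest picture that a camera, given by its name, has taken for a name from the list of things; names that differ only in an ending like _2 or _b are one class to them, and where a whole thing is asked for, a point or a joint stands for the part that bears it (a point fixed in the world has none). Each returns a list of dicts, best first, with "score" (0 to 1); they miss things now and then, are a little off and sometimes report something else, mostly with a low value. They report only what shows in the picture. A call takes as long as a camera call. They do not tell look-alikes from the thing itself.
- manip.cut_out(query, camera): "mask" (384x512 bool, what is visible of it) and "position" ([column, row] in pixels, amid what is visible of it).
The state is a dict: "clock": time; "joints": joint angles; "qd": joint speeds; "effort": joint torques, N m; "eef_pos": TCP position; "eef_rot": TCP orientation; "wrist_force": force on the tool from outside, world axes, zero at the start; "moment": the same for the moment, N m; "finger_gap": finger opening in mm; "finger_force": force on a finger pad.
Only numpy, scipy, OpenCV 4.12 (cv2) and the standard library are available. Lean on these libraries where they do the work, as an engineer would, in place of code of your own. Each camera call takes 0.05 s, during which the arm holds its last target. There are 200 camera calls.

## Task

Get the laundry console ready and start it: first slide the grey dispenser tray with both its tablets fully home into the bay in the console's front, so that its white front plate lies flush against the console. Then pick up the loose blue knob with the white grip bar, turn it until its socket meshes with the cross splines of the brass spindle, slide it fully home and push it down against the spring as far as it goes. Finish while still holding the knob pressed down with the gripper; leave the other things on the counter and console where they are.

Things in the scene. Friction and masses are not known exactly. Their poses are not given: they have to be found in the camera images.
- console: Fixed white laundry-machine console on the counter, 160 deep (x) x 300 wide x 80 mm high. Origin: bottom centre of its front face (towards the robot); x into the console, y left, z up. Left end: tray bay under a clear roof, open to the front. On top at x 65, y -80 mm: a bare brass cross-splined spindle; at x 55, y 5 a fixed grey button, 34 mm across, 19 mm high.
- bay_mouth (a point): Centre of the tray bay's opening in the console's front face, at counter level; axes as the console's (x into the bay). The opening is 77 mm wide, 44 mm high and 140 mm deep with straight side walls; it has no floor of its own: the tray slides on the counter.
- tray: Loose grey tray with two tablets, 0.18 kg. Origin: underside, middle of the inner face of its white front plate; x from the plate along the tray (far end enters first), z up. Tray 72 wide, 28 high, 88 mm long, narrowing to 56 over the last 22. Plate 92 wide, 50 high, 6 thick (x -6 to 0), wider than the bay: home, it lies on the console's face and tray origin and axes match bay_mouth.
- tray_fin (a point): Grip point on the tray's blue upright fin, 25 mm in front of the tray's origin, 45 mm above the underside; axes as the tray's. The fin stands out 34 mm in front of the plate (x -40 to -6 mm), is 12 mm thick (y) and spans heights 12 to 56 mm.
- tablet0: Green detergent tablet, 24 x 34 x 14 mm, 25 g, lying loose in the tray, 4 mm above its underside, nearest the front plate; origin under its centre
- tablet1: White detergent tablet, the same size, lying in the tray beyond the green one; origin under its centre
- knob: Loose start knob, upright on the counter at right, 60 g. Origin: centre of underside, z up. Blue skirt 60 mm across, heights 0-20 mm; white grip bar on top 50 long (x), 14 thick (y), heights 20-46 mm, red mark at +x end. Cross socket in the underside, 16 mm deep, slots 8 mm wide along x and y: fits the spindle at any of four quarter turns.
- spindle_tip (a point): Centre of the brass spindle's top end. x and y lie along its spline ribs (cross 24 mm across, ribs 6 thick; top 2 mm narrowed to 20 and 4); z up. Unpressed 110 mm above the counter. Stands at any angle, stiff to turn (0.12 N m). Knob home: underside 16 mm below this point, socket roof on the tip; further pressing moves both down.
- start_spindle (a joint): How far the spring-loaded spindle is pressed down, m: 0 released, 0.010 fully pressed (a hard stop, knob then 4 mm clear of the console's top). The spring takes 3 N to start and 8 N at the stop, and pushes back up when let go.
- detergent: Bystander, leave alone: white detergent bottle, 84 mm diameter, 230 mm tall, orange label, standing at the back left; origin under its centre
- stain_jar: Bystander, leave alone: clear jar with red lid, 72 mm diameter, 100 mm tall, at the right beside the console; origin under its centre
- spray: Bystander, leave alone: clear bottle with red cap and yellow label, 60 mm diameter, 170 mm tall, to the right beside the jar; origin under its centre
- screw_dish: Bystander, leave alone: shallow steel dish of screws, 60 mm diameter, 18 mm high, standing on top of the console above the tray bay; origin under its centre
- screwdriver: Bystander, leave alone: screwdriver lying on the counter at the far right; origin in its underside
- spare_cap: Bystander, leave alone: small black round cap, 36 mm diameter, 17 mm high, on the counter in front of the console between tray and knob; origin under its centre
- brush: Bystander, leave alone: brush lying on the counter at the far left; origin in its underside
Mind the look-alikes: they are no part of the job. Several things have the shape of the knob; the one meant has the colours described above. What is shaped like the tray but turquoise is not meant.

How it is judged (in metres and radians):
On the way, in this order (a step that is already met when the one before it is completed fails the run):
1. the tray is fully home in the bay with both tablets in it (x of tray in the frame of bay_mouth between -0.004 and 0.006 m and distance between tray and bay_mouth below 0.008 m and angle between the x axis of tray and the x axis of console, either way round below 0.07 rad and angle between tray's own z axis and vertical below 0.07 rad and x of tablet0 in the frame of tray between 0 and 0.088 m and y of tablet0 in the frame of tray between -0.035 and 0.035 m and z of tablet0 in the frame of tray between 0 and 0.026 m and x of tablet1 in the frame of tray between 0 and 0.088 m and y of tablet1 in the frame of tray between -0.035 and 0.035 m and z of tablet1 in the frame of tray between 0 and 0.026 m), for 0.2 s.
2. the knob is meshed with the spindle and fully home on it, the tray still home (z of knob in the frame of spindle_tip below -0.0135 m and horizontal distance between knob and spindle_tip below 0.003 m and angle between knob's own z axis and vertical below 0.09 rad and (angle between the x axis of knob and the x axis of spindle_tip, either way round below 0.15 rad or angle between the x axis of knob and the y axis of spindle_tip, either way round below 0.15 rad) and x of tray in the frame of bay_mouth between -0.004 and 0.006 m and distance between tray and bay_mouth below 0.008 m and angle between the x axis of tray and the x axis of console, either way round below 0.07 rad and angle between tray's own z axis and vertical below 0.07 rad), for 0.1 s.
At the end, for the whole second after the job is handed in: The tray's front plate is within 4 mm of flush with the console and straight, both tablets lie in the tray; the knob is meshed on the spindle (at least 13.5 of 16 mm deep, within 3 mm of its axis, upright) and the gripper holds it pressed down, the spindle at least 7 of its 10 mm down (all of step 2 and x of tablet0 in the frame of tray between 0 and 0.088 m and y of tablet0 in the frame of tray between -0.035 and 0.035 m and z of tablet0 in the frame of tray between 0 and 0.026 m and x of tablet1 in the frame of tray between 0 and 0.088 m and y of tablet1 in the frame of tray between -0.035 and 0.035 m and z of tablet1 in the frame of tray between 0 and 0.026 m and value of joint start_spindle above 0.007 m and contact force between knob and start_spindle above 3 N and contact force between the fingers and knob above 2 N); the arm keeps its last pose, push and grip.
It fails at once if a bystander was moved more than 25 mm (distance of any of detergent, stain_jar, spray, screw_dish, screwdriver, spare_cap, brush from where it was at the start of the episode above 0.025 m).
It also fails if it takes over 64 s, if anything falls off the work surface, if the arm or the gripper's body presses on something with over 40 N, if the wrist force passes 120 N, or if a joint passes its speed limit or range.

## Working session

There is one attempt and no reset: what is moved stays moved. The work goes in short steps, Python scripts to look and compute and a shell command to move; the robot and the scene stay as the last step left them, time stands still between calls to the robot, and variables do not carry over. Pictures are saved under pics/ and viewed, at most 12 in all, crops included, and the job is handed in when it is done.

```bash
mkdir -p pics; cat > h.py <<'E'
import numpy as np, cv2
from cell import manip
def cloud(name):
    c=manip.calibration(name); im,d=manip.camera(name)
    K=np.array(c["intrinsics"]);T=np.array(c["pose"])
    v,u=np.mgrid[0:384,0:512]
    p=np.stack([(u-K[0,2])/K[0,0]*d,-(v-K[1,2])/K[1,1]*d,-d],-1)
    w=p@T[:3,:3].T+T[:3,3]; w[d<=0]=np.nan
    return im,w
def save(im,n): cv2.imwrite(f"pics/{n}.png",im[...,::-1])
E
python3 - <<'E'
from h import *
for n in ["top","scene"]:
    im,w=cloud(n); save(im,n); np.save(n+"_w.npy",w); np.save(n+"_im.npy",im)
    print(n,{k:np.round(v,1).tolist() for k,v in manip.calibration(n).items() if k!='x'})
    for q in ["tray","tray_fin","knob","spindle_tip","console","tablet0","tablet1","spare_cap","screw_dish"]:
        for r in manip.cut_out(q,n)[:4]:
            m=r["mask"]; print(q,round(r["score"],2),np.round(r["position"]),m.sum(),np.round(np.nanmedian(w[m],0)),np.round(np.nanmax(w[m][:,2])))
print(manip.read_state())
E
```

```text
top {'intrinsics': [[453.1, 0.0, 251.4], [0.0, 453.1, 194.8], [0.0, 0.0, 1.0]], 'pose': [[-0.0, 1.0, -0.2, 294.5], [-1.0, -0.0, 0.0, 25.7], [0.0, 0.2, 1.0, 1389.9], [0.0, 0.0, 0.0, 1.0]]}
tray 0.81 [167. 280.] 900 [283. 269.   6.] 61.0
tray 0.8 [189. 218.] 582 [461. 196.   7.] 64.0
tray_fin 0.87 [194. 217.] 685 [461. 195.   7.] 64.0
tray_fin 0.74 [168. 279.] 917 [283. 270.   6.] 61.0
knob 0.69 [348. 217.] 329 [ 462. -263.   22.] 50.0
knob 0.57 [374. 200.] 267 [ 506. -357.   22.] 52.0
spindle_tip 0.38 [283. 136.] 43 [692. -73. 108.] 114.0
console 0.78 [260. 136.] 5331 [695.  -3.  80.] 114.0
console 0.53 [193. 213.] 62 [479. 191.  17.] 25.0
tablet0 0.52 [198. 225.] 86 [446. 182.  17.] 23.0
tablet0 0.44 [195. 213.] 79 [477. 191.  17.] 25.0
tablet1 0.52 [198. 225.] 86 [446. 182.  17.] 23.0
tablet1 0.44 [195. 213.] 79 [477. 191.  17.] 25.0
spare_cap 0.64 [193. 220.] 618 [461. 196.   7.] 64.0
spare_cap 0.58 [123. 166.] 1126 [597. 379. 152.] 237.0
screw_dish 0.67 [225. 126.] 276 [728.  83.  86.] 103.0
screw_dish 0.29 [419. 240.] 333 [ 386. -487.   22.] 32.0
scene {'intrinsics': [[410.1, 0.0
[... 889 characters left out ...]
clock': 1.0, 'joints': array([-1.23960160e+00,  2.99879388e-01,  1.52100402e+00, -1.43644499e-05,
        1.32070530e+00, -6.66002568e-02]), 'qd': array([ 9.17546151e-04, -1.04318559e-04,  1.36276498e-03, -1.02309429e-03,
       -4.23202299e-05,  6.49149642e-04]), 'effort': array([ 2.30125206e-04, -5.31662071e+01, -3.52919376e+01,  7.09128776e-02,
        2.12846784e-02, -2.87119985e-05]), 'eef_pos': array([ 213.0544117 , -507.04342798,  404.65518941]), 'eef_rot': array([3.14158964e+00, 1.41493265e-05, 3.97798539e-01]), 'wrist_force': array([-0.50098142,  0.64198832, -0.14959725]), 'moment': array([ 0.01620006, -0.0309984 , -0.00357117]), 'finger_force': 0.0, 'finger_gap': 93.89921571865399}
```

View pics/top.png

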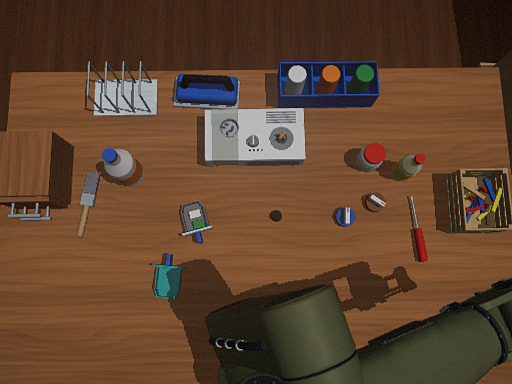

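View pics/scene.png

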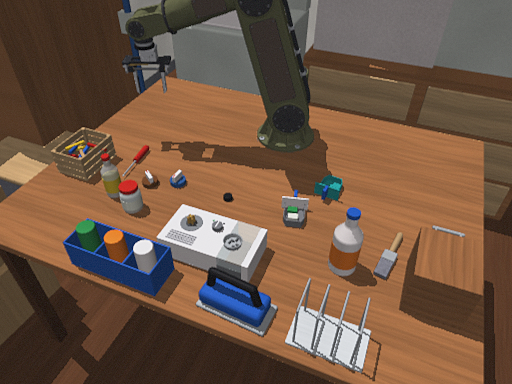

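The top view shows the grey tray at (194,217) with its fin at (199,235), and the turquoise decoy at (167,280). The console is at (255,136) with the spindle at (282,137). The blue knob with the white bar is at (345,216), next to a brown look-alike at (375,202).

```bash
python3 - <<'E'
from h import *
w=np.load("top_w.npy");im=np.load("top_im.npy").astype(int)
def rect(m,n):
    p=w[m][:,:2].astype(np.float32); print(n,len(p),cv2.minAreaRect(p))
x,y,z=w[...,0],w[...,1],w[...,2]
box=lambda a,b,c,d:(x>a)&(x<b)&(y>c)&(y<d)
rect(box(600,800,-150,170)&(z>74)&(z<86),"console")
t=box(400,530,130,260)
rect(t&(z>10),"tray all"); rect(t&(z>42),"plate+fin")
b=(im[...,2]>im[...,0]*1.6)&(im[...,2]>60)
rect(t&b&(z>40),"fin")
k=box(420,500,-300,-220)
rect(k&(z>10),"knob"); rect(k&(z>40),"bar")
wh=(im.min(-1)>130); rect(k&wh&(z>30),"white")
red=(im[...,0]>110)&(im[...,1]<80)
print("red",np.nanmean(w[k&red],0))
s=box(650,740,-120,-40)&(z>100); print("spindle",np.nanmean(w[s],0),s.sum())
print(np.nanmedian(z[box(400,500,0,100)]))
save(cv2.resize(np.load("top_im.npy")[95:255,150:400],None,fx=3.2,fy=3.2,interpolation=cv2.INTER_CUBIC),"crop")
E
```

```text
console 4661 ((710.4716796875, 6.3834686279296875), (162.26983642578125, 299.1440124511719), 0.33220505714416504)
tray all 456 ((456.6642150878906, 189.06961059570312), (118.12408447265625, 91.44933319091797), 14.436944961547852)
plate+fin 106 ((413.9655456542969, 178.09228515625), (29.941598892211914, 91.45317840576172), 14.373398780822754)
fin 31 ((410.0830383300781, 177.081298828125), (22.029584884643555, 10.941614151000977), 15.270125389099121)
knob 305 ((463.4044494628906, -267.8607482910156), (59.283119201660156, 55.72941970825195), 76.11267852783203)
bar 83 ((465.0582275390625, -267.0398864746094), (13.80059814453125, 49.0778694152832), 87.31945037841797)
white 55 ((464.522216796875, -268.4219055175781), (10.796124458312988, 48.186275482177734), 85.92945861816406)
red [ 464.35149084 -247.66116528    2.31578598]
spindle [694.4139555  -72.71224724 107.91989621] 38
-0.09694269940416689
```

```bash
python3 -m creep '{"slide":[[0,6,0],[0,6,0],[0,6,0],[0,6,0],[0,6,0],[0,6,0],[0,6,0],[0,6,0]],"turn":[0,0,0,0,0,0,0,0],"claw":[1,1,1,1,1,1,1,1]}' 20
```

```text
clock: 2.0
eef_pos: [213.7, -39.4, 405.0]
eef_rot: [3.14, -0.002, 0.397]
wrist_force: [1.5, -0.7, 0.0]
finger_gap: 94.1
finger_force: 0.0
```

View pics/crop.png

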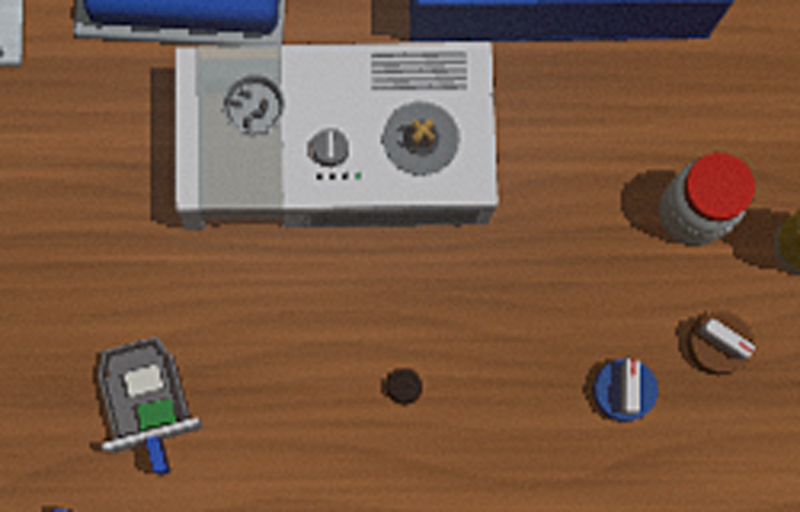

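```bash
python3 -m creep '{"slide":[[4.9,5.4,0],[4.9,5.4,0],[4.9,5.4,0],[4.9,5.4,0],[0,0,0],[0,0,0]],"turn":[-0.05,-0.05,-0.045,0,0,0],"claw":[1,1,1,1,1,1]}'
python3 - <<'E'
from h import *
print(manip.read_state()["eef_pos"]); im,w=cloud("wrist"); save(im,"w1"); np.save("w1.npy",w);np.save("w1im.npy",im)
c=manip.calibration("wrist"); print(np.round(c["pose"],2))
E
```

```text
clock: 2.75
eef_pos: [375.6, 134.6, 405.0]
eef_rot: [3.142, 0.001, 0.262]
wrist_force: [-0.5, -0.4, -0.5]
finger_gap: 93.8
finger_force: 0.0
[375.57909177 134.56731916 404.95041725]
[[ 2.6000e-01  9.4000e-01  2.2000e-01  4.3831e+02]
 [-9.7000e-01  2.5000e-01  6.0000e-02  1.5264e+02]
 [ 0.0000e+00 -2.3000e-01  9.7000e-01  3.8601e+02]
 [ 0.0000e+00  0.0000e+00  0.0000e+00  1.0000e+00]]
```

View pics/w1.png

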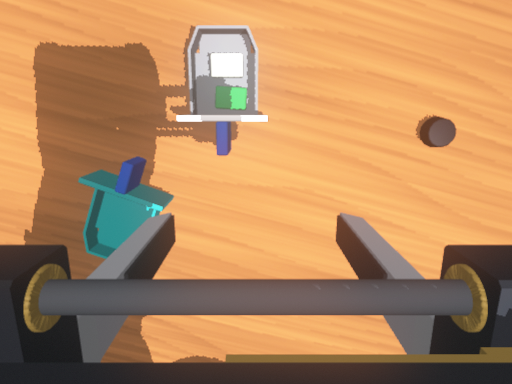

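The wrist view shows the grey tray at (223,75), its plate at row 118 and its fin at (223,138). The turquoise decoy is at lower left. I'll measure the tray from this picture.

```bash
cat >> h.py <<'E'
def rect(w,m,n):
    p=w[m][:,:2].astype(np.float32); print(n,len(p),np.round(w[m].mean(0),1),[np.round(a,1) for a in cv2.minAreaRect(p)])
def box(w,a,b,c,d): return (w[...,0]>a)&(w[...,0]<b)&(w[...,1]>c)&(w[...,1]<d)
E
python3 - <<'E'
from h import *
w=np.load("w1.npy");im=np.load("w1im.npy").astype(int);z=w[...,2]
t=box(w,360,540,120,260)
b=(im[...,2]>im[...,0]*1.5)&(im[...,2]>im[...,1]*1.3)
rect(w,t&b&(z>50),"fin")
rect(w,t&~b&(z>44)&(z<54),"plate"); rect(w,t&(z>22)&(z<33)&~b,"rim")
print(np.nanmedian(z[t]), np.nanmax(z[t]))
E
```

```text
fin 309 [404.7 178.9  56.6] [array([404.1, 178.7]), array([31.1,  9.4]), np.float64(13.7)]
plate 564 [422.6 183.1  50.4] [array([407.7, 179.4]), array([36.9, 90.6]), np.float64(15.0)]
rim 907 [477.2 201.3  27.8] [array([450.2, 191. ]), array([126.1,  71.2]), np.float64(15.0)]
316.2507256218106 342.59595209504687
```

```bash
python3 -m creep '{"slide":[[1.35,2.2,0],[1.35,2.2,0],[0,0,-4],[0,0,-5],[0,0,-4],[0,0,-3],[0,0,-2],[0,0,0]],"turn":[0,0,0,0,0,0,0,0],"claw":[1,1,1,1,1,1,1,1]}'
python3 - <<'E'
from h import *
print(manip.read_state()["eef_pos"]); im,w=cloud("wrist"); np.save("w2.npy",w);np.save("w2im.npy",im);z=w[...,2];im=im.astype(int)
save(im.astype(np.uint8),"w2")
t=box(w,360,540,120,260)
b=(im[...,2]>im[...,0]*1.5)&(im[...,2]>im[...,1]*1.3)
rect(w,t&b&(z>50)&(z<60),"fin")
c=box(w,560,800,-20,170)
print(c.sum(), np.nanpercentile(z[c],[1,20,50,80,99]) if c.sum() else 0)
E
```

```text
clock: 3.8
eef_pos: [402.6, 177.8, 225.1]
eef_rot: [3.141, 0.001, 0.26]
wrist_force: [0.6, -0.1, 0.8]
finger_gap: 94.1
finger_force: 0.0
[402.56952071 177.80829998 225.11873436]
fin 1424 [405.2 179.   56.5] [array([404.1, 178.7]), array([33.3, 11.3]), np.float64(14.6)]
32 [-0.54358243 -0.1269889   0.32272181  0.93488936  1.93077595]
```

View pics/w2.png

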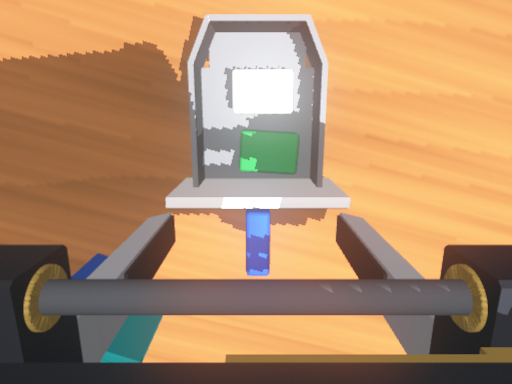

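```bash
python3 -m creep '{"slide":[[0,0,0],[0,0,0],[0,0,0],[0,0,0],[0,0,0],[0,0,0],[0,0,0],[0,0,0]],"turn":[0,0,0,0,0,0,0,0],"claw":[0,0,0,0,0,0,0,0]}' 25
python3 -m creep '{"slide":[[1,-1,0],[1.2,-1.2,0],[1.2,-1.2,0],[1.2,-1.2,0],[1.2,-1.2,0],[1.2,-1.2,0],[1.2,-0.7,0],[0,0,0]],"turn":[-0.04,-0.04,-0.04,-0.04,-0.04,-0.03,-0.025,0],"claw":[0,0,0,0,0,0,0,0]}'
python3 - <<'E'
from h import *
s=manip.read_state();print(s["eef_pos"],s["eef_rot"],s["wrist_force"],s["finger_force"]); im,w=cloud("wrist"); np.save("w3.npy",w);np.save("w3im.npy",im)
save(im,"w3")
E
```

```text
clock: 4.85
eef_pos: [402.9, 178.8, 225.1]
eef_rot: [3.142, 0.0, 0.261]
wrist_force: [0.3, 0.5, -0.2]
finger_gap: 17.8
finger_force: 0.0
clock: 5.85
eef_pos: [485.6, 101.4, 225.0]
eef_rot: [-3.142, -0.0, 0.005]
wrist_force: [-0.5, -0.7, -2.3]
finger_gap: 11.8
finger_force: 25.0
[485.56230759 101.36677917 225.0085535 ] [-3.14156260e+00 -8.67124479e-05  5.23183436e-03] [-0.47302168 -0.74731989 -2.34180806] 24.96322363615036
```

View pics/w3.png

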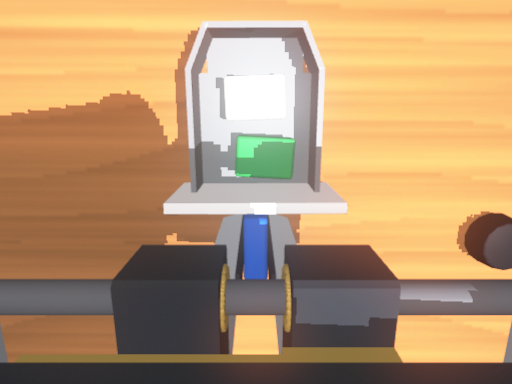

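```bash
python3 - <<'E'
from h import *
w=np.load("w3.npy");im=np.load("w3im.npy").astype(int);z=w[...,2]
t=box(w,470,640,40,160)
rect(w,t&(z>20)&(z<34)&box(w,520,640,40,160),"rim")
rect(w,t&(z>45)&(z<53)&box(w,505,640,40,160),"plate")
b=(im[...,2]>im[...,0]*1.5)&(im[...,2]>im[...,1]*1.3); rect(w,t&b&(z>50)&(z<60),"fin")
w=np.load("top_w.npy");x,y,z=[w[...,i] for i in range(3)]
m=box(w,600,680,-150,170)
f=m&(z>10)&(z<70)
for yb in range(160,-150,-6):
    k=f&(y<=yb)&(y>yb-6)
    if k.sum(): print(yb-3,k.sum(),np.round(x[k].mean(),0),np.round(z[k].mean()),end=" | ")
im=np.load("top_im.npy")
# brightness along roof row on console top
for xx in (665,690):
    k=box(w,xx-3,xx+3,-150,170)&(z>60); o=np.argsort(-y[k]); print("\n",xx,[(int(a),int(b)) for a,b in zip(y[k][o],im[k].mean(-1)[o])][:50])
# front/left edges of top
k=(z>76)&(z<84)
for yy in (140,60,0,-60,-130): q=k&(abs(y-yy)<4)&(x>600)&(x<700); print(yy,x[q].min())
for xx in (650,700,750,780): q=k&(abs(x-xx)<4)&(abs(y)<200); print(xx,y[q].max(),y[q].min())
E
```

```text
rim 3658 [568.4 103.1  27.1] [array([557.4, 103.2]), array([75. , 72.4]), np.float64(0.4)]
plate 1151 [506.2 100.7  49.3] [array([506.1, 102.9]), array([ 2.4, 91.9]), np.float64(0.2)]
fin 1459 [486.4 102.6  56.3] [array([485.6, 102.8]), array([31.1, 12. ]), np.float64(0.6)]
157 3 630.0 38.0 | 151 10 630.0 43.0 | 145 10 630.0 42.0 | 139 10 630.0 42.0 | 133 6 630.0 51.0 | 127 4 630.0 62.0 | 121 4 630.0 61.0 | 115 4 630.0 58.0 | 109 4 629.0 62.0 | 103 4 630.0 58.0 | 97 4 630.0 60.0 | 91 3 630.0 61.0 | 85 4 631.0 56.0 | 79 4 630.0 59.0 | 73 4 630.0 58.0 | 67 4 630.0 57.0 | 61 4 630.0 59.0 | 55 9 630.0 38.0 | 49 9 631.0 38.0 | 43 9 630.0 37.0 | 37 9 631.0 38.0 | 31 10 630.0 45.0 | 25 9 630.0 41.0 | 19 9 629.0 42.0 | 13 8 629.0 45.0 | 7 10 629.0 46.0 | 1 9 629.0 50.0 | -5 9 629.0 48.0 | -11 8 629.0 44.0 | -17 11 630.0 43.0 | -23 10 630.0 47.0 | -29 10 630.0 46.0 | -35 10 630.0 47.0 | -41 10 630.0 46.0 | -47 10 630.0 47.0 | -53 8 630.0 46.0 | -59 9 630.0 43.0 | -65 9 630.0 44.0 | -71 9 630.0 43.0 | -77 9 630.0 45.0 | -83 9 630.0 42.0 | -89 8 631.0 40.0 | -95 11 630.0 45.0 | -101 10 630.0 42
[... 912 characters left out ...]
87), (134, 134), (134, 138), (131, 144), (131, 140), (128, 142), (128, 144), (125, 143), (125, 146), (122, 146), (122, 142), (119, 146), (119, 142), (116, 143), (116, 144), (113, 143), (113, 144), (110, 143), (110, 143), (107, 141), (107, 144), (104, 141), (104, 145), (101, 144), (101, 144), (101, 145), (98, 143), (98, 143), (95, 142), (95, 148), (92, 145), (92, 142), (89, 145), (89, 145), (86, 142), (86, 144), (83, 146)]
140 629.1439291359484
60 631.6081158472077
0 630.9820083584502
-60 631.1224882638876
-130 632.729483095798
650 155.47079868823846 -143.5471962656356
700 155.53352363328213 -141.919698713799
750 155.9050542684351 -139.87662973142596
780 155.99974870309387 -141.15015036149288
```

```bash
python3 -m creep '{"slide":[[0.9,-0.3,0],[1,-0.3,0],[1,0,0],[1,0,0],[0.7,0,0],[0,0,0]],"turn":[0,0,0,0,0,0],"claw":[0,0,0,0,0,0]}'
python3 - <<'E'
from h import *
s=manip.read_state();print(s["eef_pos"],s["eef_rot"],s["wrist_force"],s["finger_force"]); im,w=cloud("wrist"); np.save("w4.npy",w);np.save("w4im.npy",im)
save(im,"w4"); z=w[...,2]
rect(w,(z>20)&(z<34)&box(w,565,625,40,160),"rim")
rect(w,(z>45)&(z<53)&box(w,545,600,40,160),"plate")
f=box(w,615,700,-60,170)&(z>5)&(z<72)
for yb in range(170,20,-4):
    k=f&(w[...,1]<=yb)&(w[...,1]>yb-4)
    if k.sum(): print(yb-2,k.sum(),np.round(np.median(w[k],0)),end=" | ")
E
```

```text
clock: 6.65
eef_pos: [531.2, 95.8, 225.0]
eef_rot: [-3.142, -0.0, 0.006]
wrist_force: [0.4, -0.7, -1.7]
finger_gap: 12.0
finger_force: 25.0
[531.24919108  95.81208426 225.01377086] [-3.14155155e+00 -1.37604890e-04  6.32903521e-03] [ 0.44105396 -0.67445166 -1.69560894] 24.983708560466766
rim 2085 [596.5  97.7  27. ] [array([595. ,  97.6]), array([59.9, 72.7]), np.float64(0.1)]
plate 2622 [550.   96.9  50. ] [array([549. ,  97.1]), array([ 7.5, 91.4]), np.float64(0.5)]
160 1 [628. 158.  64.] | 156 175 [627. 155.  48.] | 152 257 [627. 152.  49.] | 148 257 [627. 148.  49.] | 144 263 [627. 144.  49.] | 140 282 [627. 140.  49.] | 136 268 [628. 137.  39.] | 132 298 [623. 131.  29.] | 128 425 [627. 128.  28.] | 124 304 [628. 124.  29.] | 120 213 [628. 120.  53.] | 116 212 [628. 116.  54.] | 112 212 [628. 112.  54.] | 108 209 [628. 108.  54.] | 104 219 [628. 104.  54.] | 100 224 [628. 100.  53.] | 96 203 [628.  96.  55.] | 92 222 [628.  92.  52.] | 88 227 [628.  88.  53.] | 84 226 [628.  84.  51.] | 80 223 [628.  80.  52.] | 76 218 [628.  76.  54.] | 72 295 [628.  72.  28.] | 68 423 [628.  68.  28.] | 64 345 [622.  65.  29.] | 60 314 [628.  60.  38.] | 56 264 [628.  56.  49.] | 52 259 [628.  52.  49.] | 48 261 [628.  48.  48.] | 44 249 [628.  44.  49.] | 40 261 [628.  40.  49.] | 36 257 [628.  36.  48.] | 32 423 [627.  33.  51.] | 28 273 [627.  28.  57.] | 24 270 [627.  24.  56.] | 20 263 [627.  20.  57.] |
```

View pics/w4.png

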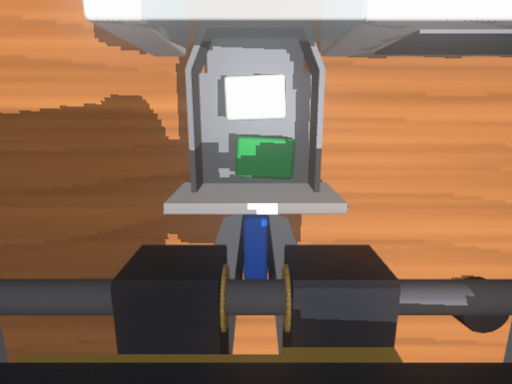

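The tray tip is entering the mouth at about (255,40). I'll measure the opening's side edges.

```bash
python3 - <<'E'
from h import *
w=np.load("w4.npy");x,y,z=[w[...,i] for i in range(3)]
for a,b in((8,20),(20,28),(32,36),(36,42)):
    f=(abs(x-628)<4)&(z>a)&(z<b)
    L=y[f&(y>115)&(y<150)];R=y[f&(y<80)&(y>40)]
    print(a,b,len(L),len(R),np.percentile(L,[0,2,5]) if len(L) else'',np.percentile(R,[95,98,100]) if len(R) else '')
f=(abs(x-628)<6)&(z>5)&(z<70)&(y>135); print(np.polyfit(y[f],x[f],1))
f=(abs(x-628)<6)&(z>5)&(z<70)&((y>138)|(y<50)); print(np.polyfit(y[f],x[f],1))
# rim side edges
for lo in (570,585,600,610):
    k=(abs(x-lo)<3)&(z>24)&(z<31)&(y>50)&(y<145); print(lo,y[k].min(),y[k].max())
E
```

```text
8 20 205 228 [124.25683344 124.4004833  124.73233116] [70.76533535 70.99079254 71.51037858]
20 28 175 216 [124.129349   124.41226164 124.78510876] [70.49149357 70.96996879 71.27641959]
32 36 52 71 [136.85348244 136.9786223  137.05436623] [59.76940859 59.91026271 60.05023012]
36 42 81 119 [137.16281036 137.34497659 137.4980885 ] [59.37926656 59.63254069 59.83621094]
[-5.43055605e-02  6.35525937e+02]
[2.75104413e-03 6.27121857e+02]
570 61.16488059106901 133.2429191851043
585 61.31433876917657 133.47849252566215
600 61.57448773765997 133.6605534657473
610 61.65710141831642 133.93815772007807
```

```bash
python3 -m creep '{"slide":[[0,0.15,0],[1,0,0],[1,0,0],[1,0,0],[1,0,0],[1,0,0],[1,0,0],[0.6,0,0]],"turn":[-0.01,0,0,0,0,0,0,0],"claw":[0,0,0,0,0,0,0,0]}'
python3 -m creep '{"slide":[[0.4,0,0],[0.3,0,0],[0.2,0,0],[0.2,0,0],[0,0,0]],"turn":[0,0,0,0,0],"claw":[0,0,0,0,0]}'
python3 - <<'E'
from h import *
s=manip.read_state();print(s["eef_pos"],s["eef_rot"],s["wrist_force"],s["finger_force"]); im,w=cloud("wrist"); np.save("w5.npy",w)
save(im,"w5"); z=w[...,2]
rect(w,(z>45)&(z<53)&box(w,600,640,40,160),"plate")
x,y=w[...,0],w[...,1]
f=(z>52)&(z<72)&(y<135)&(y>60)&(x>610)&(x<650); print("face",np.median(x[f]))
p=(z>10)&(z<40)&(y<135)&(y>40)&(x<630)&(x>600);print("platefront",np.median(x[p]),p.sum())
E
```

```text
clock: 7.7
eef_pos: [597.5, 97.3, 225.0]
eef_rot: [-3.142, 0.0, -0.004]
wrist_force: [-2.0, 0.4, -0.4]
finger_gap: 11.5
finger_force: 25.0
clock: 8.32
eef_pos: [607.4, 97.3, 225.1]
eef_rot: [3.141, 0.003, -0.003]
wrist_force: [-11.3, -1.4, 4.0]
finger_gap: 11.8
finger_force: 25.0
[607.35531145  97.25479958 225.05387012] [ 3.14103094  0.00329371 -0.00320572] [-11.25714592  -1.37925273   3.99000729] 24.97556895017624
plate 247 [615.1  98.3  49.1] [array([614.6,  98.3]), array([35.5,  2.3]), np.float64(89.7)]
face 615.2203160588208
platefront nan 0
  return _methods._mean(a, axis=axis, dtype=dtype,
  ret = ret.dtype.type(ret / rcount)
```

```bash
python3 -m creep '{"slide":[[0.1,0,0],[0.05,0,0],[0,0,0],[0,0,0]],"turn":[0,0,0,0],"claw":[0,0,0,0]}'
```

```text
clock: 8.88
eef_pos: [608.2, 97.3, 225.0]
eef_rot: [3.141, 0.006, -0.003]
wrist_force: [-20.9, -2.2, 10.3]
finger_gap: 12.0
finger_force: 25.0
```

View pics/w5.png

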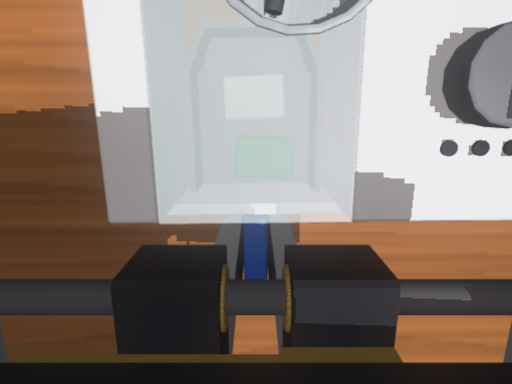

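The tray is home: the plate lies on the console's front edge at row 218 and the tablets show under the roof at (253,97) and (264,157). I'll release, rise, and look at the spindle.

```bash
python3 -m creep '{"slide":[[-0.1,0,0],[0,0,0],[0,0,0],[0,0,0],[0,0,0],[0,0,2],[0,0,4],[0,0,4]],"turn":[0,0,0,0,0,0,0,0],"claw":[0,0.5,0.5,0.5,0.5,0.5,0.5,0.5]}'
python3 -m creep '{"slide":[[0,-3,3],[1,-5,0],[1,-5,0],[1,-4,0],[0,0,0],[0,0,0]],"turn":[0,0,0,0,0,0],"claw":[0.5,0.5,0.5,0.5,0.5,0.5]}'
cat > spin.py <<'E'
from h import *
import sys
s=manip.read_state();print(s["eef_pos"],s["eef_rot"],s["wrist_force"]); im,w=cloud("wrist"); n=sys.argv[1]; save(im,n); np.save(n+".npy",w);np.save(n+"im.npy",im)
x,y,z=[w[...,i] for i in range(3)]
m=box(w,660,730,-110,-40)&(z>106)&(z<116)
rect(w,m,"spindle"); p=w[m]; c=np.array(cv2.minEnclosingCircle(p[:,:2].astype(np.float32))[0]); print("circ",c)
def score(c,a):
    d=p[:,:2]-c; u=d@[np.cos(a),np.sin(a)]; v=d@[-np.sin(a),np.cos(a)]
    return np.minimum(abs(u),abs(v)).mean()
from scipy.optimize import minimize
best=min((minimize(lambda q:score(q[:2],q[2]),[*c,a],method="Nelder-Mead") for a in np.arange(-.7,.8,.2)),key=lambda r:r.fun); print("fit",best.x,best.fun)
E
python3 spin.py w6
```

```text
clock: 9.88
eef_pos: [608.3, 97.3, 327.8]
eef_rot: [-3.141, -0.001, -0.004]
wrist_force: [-0.1, 0.3, 0.1]
finger_gap: 46.8
finger_force: 0.0
clock: 10.62
eef_pos: [638.3, -72.2, 356.0]
eef_rot: [-3.142, -0.001, -0.004]
wrist_force: [0.6, 0.2, -0.1]
finger_gap: 47.0
finger_force: 0.0
[638.25398088 -72.20150473 355.98997873] [-3.14151511e+00 -6.82474466e-04 -3.59983888e-03] [ 0.62044899  0.24058055 -0.08383686]
spindle 545 [693.9 -71.2 109.8] [array([693.6, -71.2]), array([20.5, 20.5]), np.float64(1.8)]
circ [693.82751465 -71.16689301]
fit [693.9056986  -71.17979011   0.84224585] 1.4285118322988855
```

View pics/w6.png

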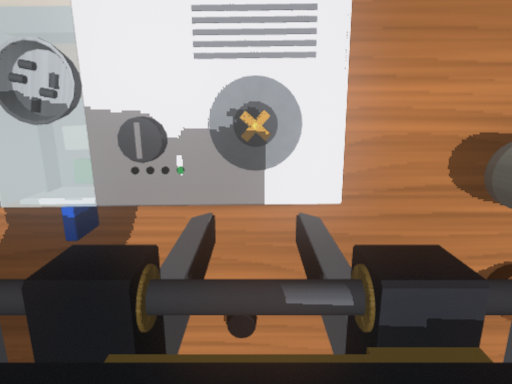

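The brass cross spindle is at (255,124), standing near 45 degrees. I'll look again at the placing yaw, which also shows the camera's bias.

```bash
python3 -m creep '{"slide":[[0.3,0.8,0],[0.3,0.8,0],[0.3,0.8,0],[0.3,0.8,0],[0.2,0.6,0],[0,0,0],[0,0,0]],"turn":[-0.15,-0.15,-0.15,-0.15,-0.125,0,0],"claw":[0.5,0.5,0.5,0.5,0.5,0.5,0.5]}'
python3 spin.py w7; python3 -c "
from h import *
print(manip.read_state()['joints'])"
```

```text
clock: 11.55
eef_pos: [652.3, -34.2, 355.3]
eef_rot: [-3.142, -0.0, -0.725]
wrist_force: [-0.7, 0.7, 0.1]
finger_gap: 47.0
finger_force: 0.0
[652.28296325 -34.22070665 355.33671732] [-3.14154109e+00 -1.06757234e-04 -7.25030164e-01] [-0.65359258  0.66954895  0.13925183]
spindle 546 [693.7 -71.5 109.7] [array([693.7, -71.5]), array([20.2, 20.3]), np.float64(3.4)]
circ [693.74987793 -71.46857452]
fit [693.80769367 -71.54288071  -0.72483518] 1.427564883709795
[-1.08854387e-01  5.70500206e-01  1.25292953e+00 -6.80671370e-06
  1.31798071e+00  2.18777189e+00]
```

```bash
python3 -m creep '{"slide":[[-4,-3.8,0],[-4,-3.8,0],[-4,-3.8,0],[-4,-3.8,-1],[-4,-3.8,-2],[-4.3,-4.1,-2],[0,0,-1.5],[0,0,0]],"turn":[0.12,0.12,0.12,0.12,0.12,0.075,0,0],"claw":[0.5,0.5,0.5,0.5,0.5,0.5,0.5,0.5]}'
cat > knob.py <<'E'
from h import *
import sys
s=manip.read_state();print(s["eef_pos"],s["eef_rot"],s["wrist_force"]); im,w=cloud("wrist"); n=sys.argv[1]; save(im,n); np.save(n+".npy",w);np.save(n+"im.npy",im)
z=w[...,2]; k=box(w,425,505,-305,-225)
rect(w,k&(z>43)&(z<50),"bar"); m=k&(z>17)&(z<23); rect(w,m,"skirt"); print("circ",cv2.minEnclosingCircle(w[m][:,:2].astype(np.float32)), np.percentile(z[k],99))
i=im.astype(int); r=k&(i[...,0]>1.8*i[...,1])&(i[...,2]<i[...,0]*.6)&(z>40); print("red",w[r].mean(0),r.sum())
E
python3 knob.py w8
```

```text
clock: 12.6
eef_pos: [409.6, -265.5, 289.7]
eef_rot: [-3.141, 0.001, -0.054]
wrist_force: [0.7, 0.4, -0.2]
finger_gap: 47.1
finger_force: 0.0
[ 409.61282136 -265.45747497  289.65205681] [-3.14074441e+00  9.57334459e-04 -5.39089271e-02] [ 0.74331809  0.43186086 -0.20443108]
bar 1484 [ 463.5 -266.    46.3] [array([ 462.7, -266.1]), array([13.8, 49.3]), np.float64(86.5)]
skirt 3439 [ 463.8 -266.1   20.6] [array([ 462.8, -265.9]), array([59.1, 58.7]), np.float64(87.5)]
circ ((462.5880432128906, -265.8460998535156), 29.963348388671875) 226.03454793373677
red [ 480.1481122  -266.84012211   47.45629571] 52
```

View pics/w8.png

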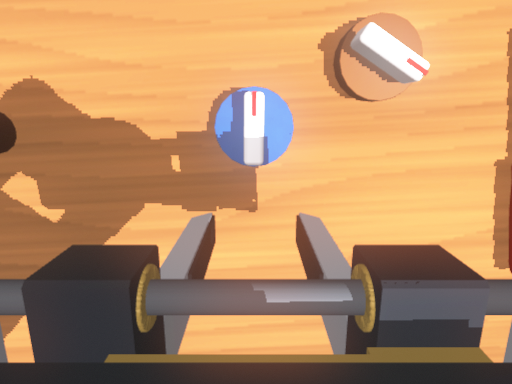

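The blue knob with the white bar is at (254,127) with its red mark at the far end. The brown one at (380,58) is the look-alike. I'll grasp the blue one.

```bash
python3 -m creep '{"slide":[[2.6,0,0],[2.67,-0.05,0],[0,0,-3],[0,0,-2.4],[0,0,-1.4],[0,0,0],[0,0,0]],"turn":[-0.007,0,0,0,0,0,0],"claw":[0.5,0.5,0.5,0.5,0.5,0.5,0.5]}' 45
python3 -m creep '{"slide":[[0,0,0],[0,0,0],[0,0,0],[0,0,0],[0,0,0],[0,0,0]],"turn":[0,0,0,0,0,0],"claw":[0,0,0,0,0,0]}'
```

```text
clock: 13.52
eef_pos: [462.7, -266.0, 223.2]
eef_rot: [3.141, -0.001, -0.06]
wrist_force: [0.1, -0.1, 0.9]
finger_gap: 47.1
finger_force: 0.0
clock: 14.28
eef_pos: [462.3, -266.1, 222.3]
eef_rot: [3.141, -0.0, -0.061]
wrist_force: [-1.2, -0.1, 2.7]
finger_gap: 13.5
finger_force: 45.0
```

```bash
python3 -m creep '{"slide":[[0,0,3],[0,0,5],[0,0,6],[2.5,2,0],[4,3.2,0],[4,3.2,0],[4,3.2,0],[0,0,0]],"turn":[0,0,0,-0.1,-0.12,-0.12,-0.12,0],"claw":[0,0,0,0,0,0,0,0]}'
python3 -m creep '{"slide":[[4,3.2,0],[3,3,0],[1.6,1.65,0],[0,0,0],[0,0,0]],"turn":[-0.12,-0.086,0,0,0],"claw":[0,0,0,0,0]}'
python3 - <<'E'
from h import *
s=manip.read_state();print(s["eef_pos"],s["eef_rot"],s["joints"][5],s["finger_force"],s["finger_gap"])
im,w=cloud("wrist"); save(im,"w9"); np.save("w9.npy",w)
E
```

```text
clock: 15.28
eef_pos: [608.8, -147.8, 361.2]
eef_rot: [-3.141, 0.001, -0.519]
wrist_force: [-0.8, 0.1, -0.5]
finger_gap: 13.5
finger_force: 45.0
clock: 15.9
eef_pos: [692.6, -72.7, 362.1]
eef_rot: [3.141, 0.0, -0.727]
wrist_force: [-0.6, -0.0, 0.6]
finger_gap: 13.8
finger_force: 45.0
[692.64238092 -72.66658211 362.06858637] [ 3.14119992e+00  3.49244343e-04 -7.26912160e-01] 2.1406423673580774 44.99968886375427 13.836861990259075
```

View pics/w9.png

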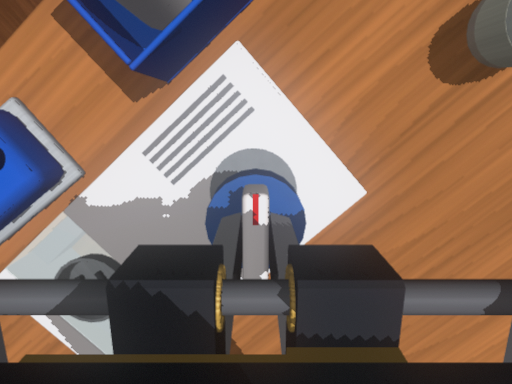

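The knob is held square in the gripper, with its bar vertical at column 255 over the spindle disc. I'll correct by about 1 mm and lower it slowly.

```bash
python3 -m creep '{"slide":[[0.09,0.1,0],[0,0,-1],[0,0,-1],[0,0,-0.6],[0,0,-0.3],[0,0,-0.3],[0,0,-0.2],[0,0,0]],"turn":[0,0,0,0,0,0,0,0],"claw":[0,0,0,0,0,0,0,0]}'
```

```text
clock: 16.95
eef_pos: [694.2, -70.6, 328.2]
eef_rot: [-3.142, -0.0, -0.727]
wrist_force: [-0.2, 0.5, -0.1]
finger_gap: 13.7
finger_force: 45.0
```

```bash
python3 -m creep '{"slide":[[0,0,-0.3],[0,0,-0.3],[0,0,-0.3],[0,0,-0.2],[0,0,0]],"turn":[0,0,0,0,0],"claw":[0,0,0,0,0]}'
```

```text
clock: 17.58
eef_pos: [694.1, -70.6, 317.0]
eef_rot: [3.141, 0.0, -0.727]
wrist_force: [0.6, 0.7, 0.8]
finger_gap: 13.8
finger_force: 45.0
```

```bash
python3 -m creep '{"slide":[[0,0,-0.1],[0,0,-0.1],[0,0,-0.1],[0,0,0]],"turn":[0,0,0,0],"claw":[0,0,0,0]}'
python3 -m creep '{"slide":[[0,0,-0.2],[0,0,-0.2],[0,0,-0.2],[0,0,-0.1],[0,0,0],[0,0,0]],"turn":[0,0,0,0,0,0],"claw":[0,0,0,0,0,0]}'
```

```text
clock: 18.08
eef_pos: [694.2, -70.6, 314.4]
eef_rot: [-3.141, -0.0, -0.727]
wrist_force: [0.5, 0.0, 3.7]
finger_gap: 13.5
finger_force: 45.0
clock: 18.82
eef_pos: [694.2, -70.6, 307.6]
eef_rot: [-3.141, -0.001, -0.727]
wrist_force: [-1.1, -0.1, 6.6]
finger_gap: 13.3
finger_force: 45.0
```

Force follows the spring curve. I'll press on to the stop.

```bash
python3 -m creep '{"slide":[[0,0,-0.1],[0,0,-0.1],[0,0,-0.05],[0,0,0],[0,0,0]],"turn":[0,0,0,0,0],"claw":[0,0,0,0,0]}'
python3 - <<'E'
from h import *
im,w=cloud("top"); save(im,"t2"); z=w[...,2]
rect(w,box(w,585,628,40,160)&(z>40),"fin+plate"); rect(w,box(w,585,640,40,160)&(z>40)&(z<53),"plate")
E
```

```text
clock: 19.45
eef_pos: [694.2, -70.6, 306.2]
eef_rot: [-3.141, -0.001, -0.727]
wrist_force: [-5.1, 1.2, 14.6]
finger_gap: 13.4
finger_force: 45.0
fin+plate 101 [616.3  95.2  52.3] [array([608.9,  95.9]), array([38.1, 88.4]), np.float64(0.0)]
plate 91 [625.2  95.6  48.3] [array([610.7,  98.9]), array([ 41.8, 113. ]), np.float64(0.6)]
```

View pics/t2.png

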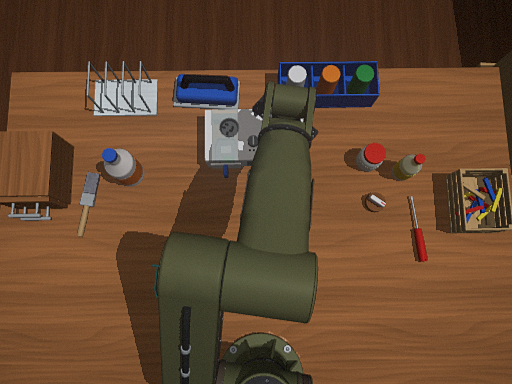

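The tray is still home, with its fin at (226,170) in front of the console and the other things unmoved. The 14.6 N reading shows the knob is against the stop.

```bash
python3 -c "
from cell import manip
print(manip.sign_off())"
```

```text
the job is handed in; nothing more can be done
None
```

The job is handed in at about 19.5 s: the tray is home with both tablets in it, and the gripper is holding the knob, meshed on the spindle, pressed to its stop. `sign_off` gave no verdict.

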